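# Unhook a carded charm from a bent display peg

### The job

Take the carded charm off the display peg: keep easing it along the wire by feel, because the wire's front is bent, and raise its header end so that the hole clears the upturned tip, without ever forcing the card against the peg or pushing on the stand. Then lower it gently, foot first, into the slot of the wooden block so that it stands there fully down and upright, and let go. Leave the other things on the table where they are.

Things in the scene. Friction and masses are not known exactly. Their poses are not given: they have to be found in the camera images.
- stand: dark wooden display stand, fixed: foot 120 x 90 x 12 mm (x = -90 to +30 mm), post 20 x 24 mm, 152 mm high; origin on the table under the post. One steel wire peg 5 mm thick leaves the post along the stand's own -x axis at y = 0, its axis 145 mm above the table, straight and level as far as point peg_bend
- peg_bend (a point): point on the axis of the wire, 45 mm in front of the post's axis, where the wire is bent by use: its last 70 mm slope anywhere from 9 degrees down to 20 up and veer up to 8 degrees either way sideways. This is not measured: feel or see it. The wire is stiff. Its end turns up at a right angle, the round top of the tip standing 9 mm above the wire's upper side
- card_grip (a point): centre of the folded header (8 mm thick, 32 mm high) at the top of the carded charm: a loose, upright stiff card 50 mm wide (own y), 143 high (own z), 4 thick (own x), 48 to 84 g, hanging on the level part of the wire, square to it. 127 mm above the foot. A clear blister holding a brass charm stands out 11 mm from its -x face, 29 to 57 mm above the foot
- hole_top (a point): middle of the upper edge of the card's hang hole (a window 13 mm wide, 18 mm high), 79 mm above the foot, 48 mm below card_grip; it rests on the wire at the start. From resting, the card must rise 9 mm to clear the upturned tip; at 13 mm the hole's lower edge meets the wire from below
- card_foot (a point): centre of the lower edge of the same carded charm (x across its thickness, y along its width, z up to the header)
- slot_floor (a point): centre of the floor of the slot in a pale wooden block, fixed, 52 x 86 x 35 mm high. The slot is 57 mm long (own y), 8 wide (own x), 25 deep, its floor 10 mm above the table, its mouth bevelled 2 mm. The card's foot goes in with its width along the slot, either face forward
- slot_block: the same wooden block; origin at the centre of its underside, axes as for the slot
- spool_navy: dark-blue thread spool, 48x49x32 mm, loose bystander, origin at the centre of its underside; not to be disturbed
- thread_block: beeswax block, 30x46x18 mm, loose bystander, origin at the centre of its underside; not to be disturbed
- tape_roll: yellow rolled tape measure, 64x65x14 mm, loose bystander, origin at the centre of its underside; not to be disturbed
- chalk: piece of blue tailor's chalk, 24x45x9 mm, loose bystander, origin at the centre of its underside; not to be disturbed
- eyelet_tin: round pale tin, 62x62x23 mm, loose bystander, origin at the centre of its underside; not to be disturbed
- marker_pen: red and white marker pen, 17x135x16 mm, loose bystander, origin at the centre of its underside; not to be disturbed
Things that resemble listed ones, but are neither listed nor needed, are in the scene too. There is more than one size of the part that bears card_grip; the job needs the middle-sized.

How it is judged:
On the way:
1. the card is off the peg and held up: foot over 125 mm in front of the post axis or 60 mm to its side (stand frame), over 30 mm high, not touching the stand ((x of card_foot in the frame of stand below -0.125 m or y of card_foot in the frame of stand above 0.06 m or y of card_foot in the frame of stand below -0.06 m) and height (world z) of card_foot above 0.03 m and contact force between carded_charm and stand below 0.05 N), for 0.1 s.
At the end, for the whole second after the job is handed in: the carded charm stands header up in the slot of the wooden block, its foot within 5 mm of the slot's floor and within 9 mm of its centre, leaning less than 0.25 rad, at rest (horizontal distance between card_foot and slot_floor below 0.009 m and z of card_foot in the frame of slot_floor between -0.004 and 0.005 m and angle between card_foot's own z axis and vertical below 0.25 rad and linear speed of carded_charm below 0.03 m/s); the robot touches nothing.
It fails at once if the stand or its peg is pressed with more than 10 N, by the card or by the robot (contact force between stand and anything else above 10 N).
It fails at once if the card is pressed on the block with more than 25 N (contact force between carded_charm and slot_block above 25 N).
It fails at once if a bystander is moved by more than 20 mm (distance of any of spool_navy, thread_block, tape_roll, chalk, eyelet_tin, marker_pen from where it was at the start of the episode above 0.02 m).
It also fails if it takes over 72 s, if anything falls off the work surface, if the arm or the gripper's body presses on something with over 40 N, if the wrist force passes 120 N, or if a joint passes its speed limit or range.

### The arm

A 7-joint arm with a two-finger parallel gripper is mounted at the origin on a cart in front of the work surface, level with it; the furniture and walls round the work are solid. World frame = base frame: x ahead of the robot, y to its left, z up, the work surface at z = 0. Lengths are in m, angles in rad, forces in N, time in s.
With the tool pointing down it reaches from about 0.425 to 0.875 m from the base axis. Payload 4.7 kg.
Tool frame: the origin (TCP) lies at the centre of the arm's flange, where the gripper is bolted on; the fingertips stand 182 mm ahead of it and the grasp point (between the pads) lies 164 mm ahead of it (robot.grasp_offset is the distance from the TCP to the grasp point, in m); z points along the fingers, y is the direction in which the jaws open and shut (so a half turn about z gives the same grasp; the last joint's range is limited). The gripper opens to 87 mm and grips with 3 to 60 N. Pads are 19 mm wide; open, the fingers measure 117 mm over their backs; the gripper's body (75 mm by 190 mm) begins 51 mm behind the grasp point.
Start: joints at [1.312, 0.321, -0.07, 1.45, 0.023, 1.371, -0.057], TCP at [0.175, -0.626, 0.405] pointing down, gripper open.
Joint ranges: [-2.86, 2.86], [-0.3, 2.09], [-1.38, 1.24], [0.06, 2.45], [-1.56, 4.7], [0.09, 2.05], [-2.69, 2.69]. Speed limits (rad/s): [2.57, 2.57, 3.14, 3.14, 3.14, 3.14, 3.14].

### API

Orientations are given as a unit quaternion [w, x, y, z].
In Python, from workcell import robot, optics, job gives the robot as it stands. The module is installed in compiled form; this text tells all that it offers.
- The arm moves only by the tool send_rows, never from a script. Its argument "increments" is a list of rows, each a list of 7 numbers: the shift along the tool's x, y, z in cm, then the turn, a rotation vector about the tool's x, y, z in rad, then the finger opening in cm, from 0 to 8.7. A call has 1 to 8 rows; each row shifts and turns the commanded pose from where the row before left it, along the tool's axes as they then stand; what a row does not reach is not made up. A row lasts 1/8 s, in which the tool goes at most 62.5 mm and 10.7 degrees, less where a joint would pass 70% of its speed; a pose out of reach is approached as far as the arm can. A call with a gripper value outside its range is refused whole. The fingers move at their own pace and stop on an object; "squeeze" is the grip in N (left out, the last holds). Time passes only in rows, so rows that do not move let the fingers close. It gives the time, the measured TCP pose, the force and the opening at its end, in the units of the state.
- robot.observe(): the state, without advancing time (a new reading comes with each control period).
- optics.get_image(name): name is "side" or "top"; returns the picture (400x640x3 uint8, blue, green, red); there is no depth.
- optics.calibration(name): a dict with "mtx" (3x3 intrinsics, pixels), "D" ([k1, k2, p1, p2, k3] as OpenCV has them; the pictures are not rectified), "R" (3x3) and "t" (3): a world point X has camera coordinates R X + t. Camera axes: x right, y down, z forward; pixel columns grow to the right and rows downward; lengths in m; the calibration is good to about 2 mm. A picture is of the moment at which its call begins. calibration takes no time and is no camera call.
- job.close_job(): hands the job in, once; it reports no verdict.
The state is a dict: "time": time; "joints": joint angles; "joint_velocities": joint speeds; "tau": joint torques, N m; "position": TCP position; "tcp_rot": TCP orientation; "contact_force": force on the tool from outside, world axes, zero at the start; "wrist_torque": the same for the moment, N m; "opening": finger opening in m.
Only numpy, scipy, OpenCV 4.12 (cv2) and the standard library are available. Lean on these libraries where they do the work, as an engineer would, in place of code of your own. Each camera call takes 0.05 s, during which the arm holds its last target.

## Working session

There is one attempt and no reset: what is moved stays moved. The work goes in short steps, Python scripts to look and compute and a tool call to move; the robot and the scene stay as the last step left them, time stands still between calls to the robot, and variables do not carry over. Pictures are saved under pics/ and viewed, and the job is handed in when it is done.

Besides the shell and the picture viewer there is one more tool, called after "Emit:" as name(argument=value, ...), one argument or row to a line, values as JSON. send_rows: Moves the arm, as the interface text tells. Its arguments: {"type":"object","properties":{"increments":{"type":"array"},"squeeze":{"type":"number"}},"required":["increments"]}

```bash
mkdir -p pics; ls
python3 - <<'E'
from workcell import robot, optics, job
import cv2
s=robot.observe()
print({k:s[k] for k in ("time","position","tcp_rot","contact_force","opening")})
for n in ("side","top"):
    im=optics.get_image(n); cv2.imwrite(f"pics/{n}0.png",im)
    c=optics.calibration(n); print(n,c)
E
```

```text
pics
{'time': 0.0, 'position': array([ 0.17505034, -0.62579089,  0.40366145]), 'tcp_rot': array([-9.20972314e-04,  9.90705570e-01,  1.36020524e-01, -2.04083241e-04]), 'contact_force': array([0.16124868, 0.03225496, 0.20983102]), 'opening': 0.08721480519877113}
side {'mtx': array([[414.83921821,   0.        , 322.22584902],
       [  0.        , 414.83921821, 202.33648164],
       [  0.        ,   0.        ,   1.        ]]), 'D': array([-0.08887486,  0.        ,  0.        ,  0.        ,  0.        ]), 'R': array([[-0.88519374,  0.46499565, -0.01452909],
       [ 0.39944976,  0.7436659 , -0.53609787],
       [-0.23847838, -0.48035412, -0.84403079]]), 't': array([ 0.36492789, -0.19361248,  1.20040551])}
top {'mtx': array([[393.73817938,   0.        , 316.06132948],
       [  0.        , 393.73817938, 199.56456688],
       [  0.        ,   0.        ,   1.        ]]), 'D': array([-0.09541624,  0.        ,  0.        ,  0.        ,  0.        ]), 'R': array([[ 0.00739907, -0.99995151,  0.00649906],
       [-0.99783097, -0.00780821, -0.06536353],
       [ 0.06541111, -0.00600133, -0.99784035]]), 't': array([0.11588955, 0.46912274, 1.18704124])}
```

View pics/side0.png

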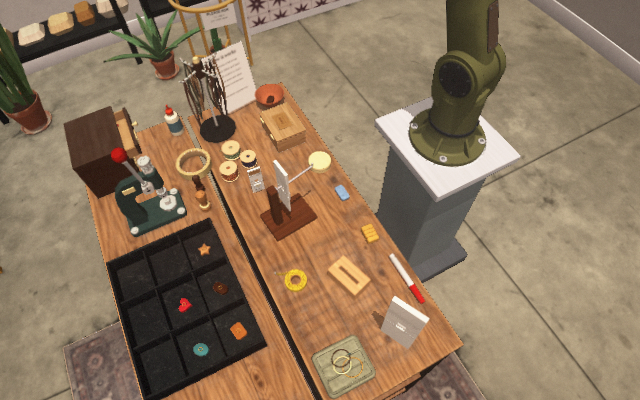

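View pics/top0.png

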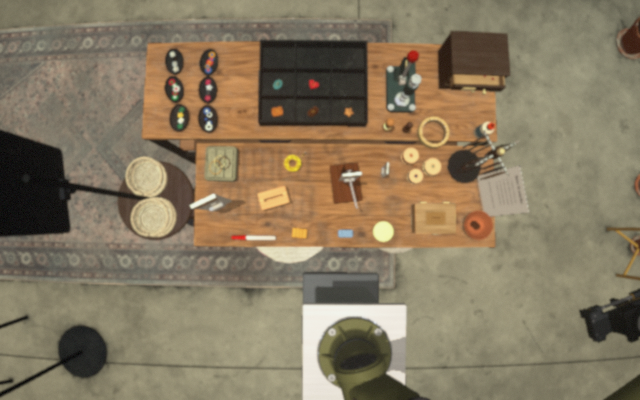

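The side view shows the stand at about (287,215), the hanging card at (282,185), the pale slot block at (348,275), and a big and a small look-alike card at (403,322) and (256,178). The top view shows the stand at (348,182) and the block at (273,198). I'll zoom in.

Run:
```python
import cv2
a=cv2.imread("pics/side0.png")[140:260,220:380]; cv2.imwrite("pics/side0z.png",cv2.resize(a,None,fx=5,fy=5,interpolation=cv2.INTER_CUBIC))
a=cv2.imread("pics/top0.png")[145:245,240:400]; cv2.imwrite("pics/top0z.png",cv2.resize(a,None,fx=5,fy=5,interpolation=cv2.INTER_CUBIC))
```

```text
(no output)
```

View pics/side0z.png

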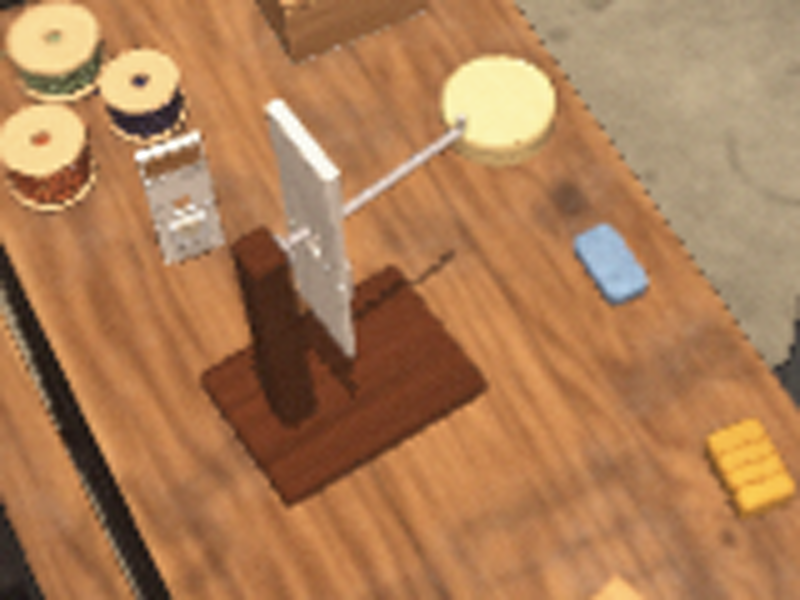

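View pics/top0z.png

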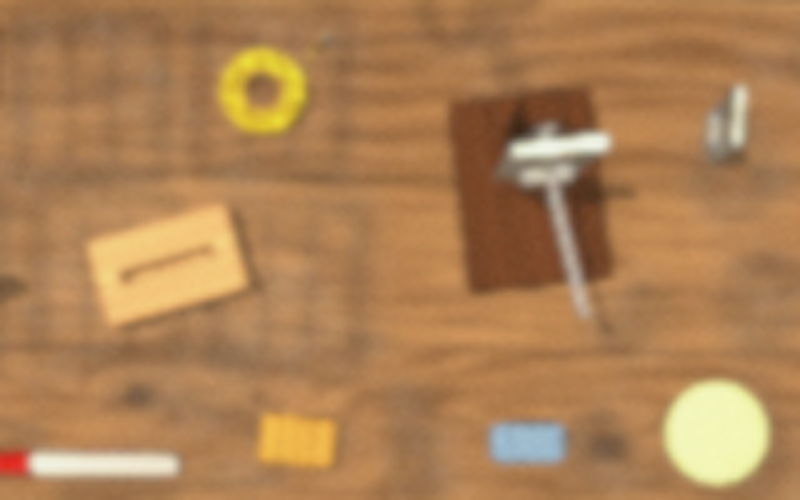

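```bash
cat > h.py <<'E'
import numpy as np, cv2
from workcell import robot, optics, job
C={n:optics.calibration(n) for n in("side","top")}
def ray(n,p):
    c=C[n];u=cv2.undistortPoints(np.array([[p]],float),c["mtx"],c["D"])[0,0]
    d=c["R"].T@np.array([u[0],u[1],1.]);o=-c["R"].T@c["t"];return o,d/np.linalg.norm(d)
def onz(n,p,z):
    o,d=ray(n,p);return o+d*(z-o[2])/d[2]
def tri(ps,pt):
    o1,d1=ray("side",ps);o2,d2=ray("top",pt)
    k=np.linalg.lstsq(np.c_[d1,-d2],o2-o1,rcond=None)[0]
    a=o1+k[0]*d1;b=o2+k[1]*d2;return (a+b)/2,np.linalg.norm(a-b)
def proj(n,X):
    c=C[n];return cv2.projectPoints(np.array(X,float).reshape(-1,3),cv2.Rodrigues(c["R"])[0],c["t"],c["mtx"],c["D"])[0][:,0]
SZ=lambda p:((p[0]+.5)/5-.5+220,(p[1]+.5)/5-.5+140)
TZ=lambda p:((p[0]+.5)/5-.5+240,(p[1]+.5)/5-.5+145)
E
python3 - <<'E'
from h import *
np.set_printoptions(precision=4,suppress=True)
T=[(450,102),(588,88),(610,275),(470,292)]
S=[(202,380),(395,265),(487,383),(290,505)]
A=np.array([onz("top",TZ(p),.012) for p in T]);B=np.array([onz("side",SZ(p),.012) for p in S])
print("foot top\n",A,"\nside\n",B)
for n,Q in(("top",A),("side",B)): print(n,[round(float(np.linalg.norm(Q[i]-Q[(i+1)%4]))*1e3,1) for i in range(4)],Q.mean(0))
print("tip",tri(SZ((462,122)),TZ((585,317))))
print("block top",np.array([onz("top",TZ(p),.035) for p in [(88,240),(230,205),(250,285),(110,325)]]))
print("slot top",np.array([onz("top",TZ(p),.035) for p in [(120,275),(213,247)]]))
# card header top corners
print("header L/R",tri(SZ((335,178)),TZ((508,150))),tri(SZ((272,103)),TZ((610,140))))
E
```

```text
foot top
 [[ 0.5755  0.0785  0.012 ]
 [ 0.585  -0.0067  0.012 ]
 [ 0.4694 -0.0202  0.012 ]
 [ 0.4583  0.0657  0.012 ]] 
side
 [[ 0.5893 -0.0023  0.012 ]
 [ 0.4721 -0.0189  0.012 ]
 [ 0.4625  0.0676  0.012 ]
 [ 0.5792  0.0836  0.012 ]]
top [85.8, 116.4, 86.6, 117.9] [0.5221 0.0293 0.012 ]
side [118.4, 87.1, 117.8, 86.5] [0.5258 0.0325 0.012 ]
tip (array([0.4392, 0.0087, 0.145 ]), np.float64(0.003922045761206979))
block top [[0.4865 0.2968 0.035 ]
 [0.5083 0.2116 0.035 ]
 [0.4602 0.1989 0.035 ]
 [0.4355 0.2827 0.035 ]]
slot top [[0.4656 0.2772 0.035 ]
 [0.4829 0.2215 0.035 ]]
header L/R (array([0.5213, 0.0559, 0.211 ]), np.float64(0.002637914974571673)) (array([0.5274, 0.0029, 0.2063]), np.float64(0.0022798156019629514))
```

Triangulation gives stand yaw ≈ 0.12 and post ≈ (0.554, 0.035). The wire droops or is near level, and veers toward −y. I'll refine the wire direction by intersecting the two view planes, and refine the block from its mask.

Run:
```python
from h import *
np.set_printoptions(precision=4,suppress=True)
s=cv2.imread("pics/side0.png");t=cv2.imread("pics/top0.png")
gs=s.min(axis=2).astype(float);gt=t.min(axis=2).astype(float)   # grey wire is bright in blue; wood isn't
def fit(P):
    vx,vy,x,y=cv2.fitLine(np.array(P,np.float32),cv2.DIST_HUBER,0,.01,.01).ravel();return (x,y),(vx,vy)
Ps=[]
for c in range(291,312):
    r0=182.5+( c-288.6)*(164-182.5)/(312-288.6); rr=np.arange(int(r0)-4,int(r0)+6)
    w=gs[rr,c]-np.percentile(gs[rr,c],30); w=np.clip(w,0,None); Ps.append((c,(w*rr).sum()/w.sum()))
Pt=[]
for r in range(184,206):
    c0=240+(552+(r-183)*5*31/123)/5; cc=np.arange(int(c0)-4,int(c0)+6)
    w=gt[r,cc]-np.percentile(gt[r,cc],40); w=np.clip(w,0,None); Pt.append(((w*cc).sum()/w.sum(),r))
print(np.array(Ps)[::4].round(1).tolist(),np.array(Pt)[::4].round(1).tolist())
def nrm(n,P):
    p,v=fit(P);a=ray(n,p)[1];b=ray(n,(p[0]+10*v[0],p[1]+10*v[1]))[1];m=np.cross(a,b);return m/np.linalg.norm(m),ray(n,p)[0]
n1,o1=nrm("side",Ps);n2,o2=nrm("top",Pt)
d=np.cross(n1,n2);d/=np.linalg.norm(d);d*=-np.sign(d[0])
print("dir",d,"slope deg",np.degrees(np.arcsin(d[2])),"heading",np.degrees(np.arctan2(-d[1],-d[0])))
# point on line at x=.47,.44,.51
for x in(.51,.475,.44):
    yz=np.linalg.solve(np.array([[n1[1],n1[2]],[n2[1],n2[2]]]),[n1@o1-n1[0]*x,n2@o2-n2[0]*x]);print(x,yz)
# block
hsv=cv2.cvtColor(t,cv2.COLOR_BGR2HSV); print(hsv[198,262],hsv[205,280],hsv[215,300])
g=t.astype(int); m=((g[...,2]>200)&(g[...,1]>150)).astype(np.uint8); m[:,:250]=0;m[:,300:]=0;m[:180]=0;m[215:]=0
c=max(cv2.findContours(m,0,1)[0],key=cv2.contourArea);R=cv2.minAreaRect(c);bx=cv2.boxPoints(R);print(R)
Q=np.array([onz("top",p,.035) for p in bx]);print(Q,Q.mean(0),[np.linalg.norm(Q[i]-Q[i-1]) for i in range(4)])
```

```text
[[291.0, 180.0], [295.0, 176.9], [299.0, 173.9], [303.0, 171.3], [307.0, 168.7], [311.0, 162.8]] [[350.5, 184.0], [351.5, 188.0], [352.5, 192.0], [353.5, 196.0], [354.5, 200.0], [355.4, 204.0]]
dir [-0.9697 -0.2441 -0.004 ] slope deg -0.2287630192556902 heading 14.130358090548954
0.51 [0.0286 0.1478]
0.475 [0.0198 0.1477]
0.44 [0.0109 0.1475]
[ 20 121 242] [ 15 135 178] [ 15 117 164]
((272.34906005859375, 196.9716796875), (18.54367446899414, 29.53251838684082), 74.05460357666016)
[[0.488  0.3017 0.035 ]
 [0.5131 0.2164 0.035 ]
 [0.4595 0.2004 0.035 ]
 [0.4344 0.2854 0.035 ]] [0.4737 0.251  0.035 ] [np.float64(0.05596356830391974), np.float64(0.08887871082238713), np.float64(0.0559792425856431), np.float64(0.08859301111871991)]
```

Run:
```python
import cv2
a=cv2.imread("pics/side0.png")[240:310,310:390]; cv2.imwrite("pics/sideb.png",cv2.resize(a,None,fx=8,fy=8,interpolation=cv2.INTER_CUBIC))
a=cv2.imread("pics/top0.png")[170:225,245:305]; cv2.imwrite("pics/topb.png",cv2.resize(a,None,fx=10,fy=10,interpolation=cv2.INTER_CUBIC))
```

```text
(no output)
```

View pics/sideb.png

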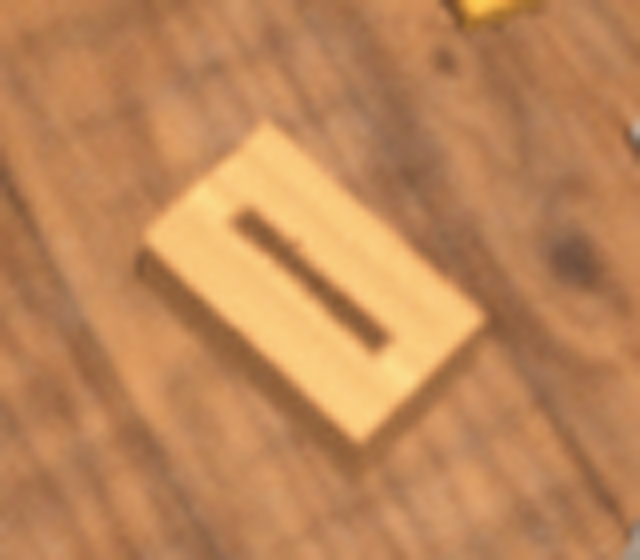

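View pics/topb.png

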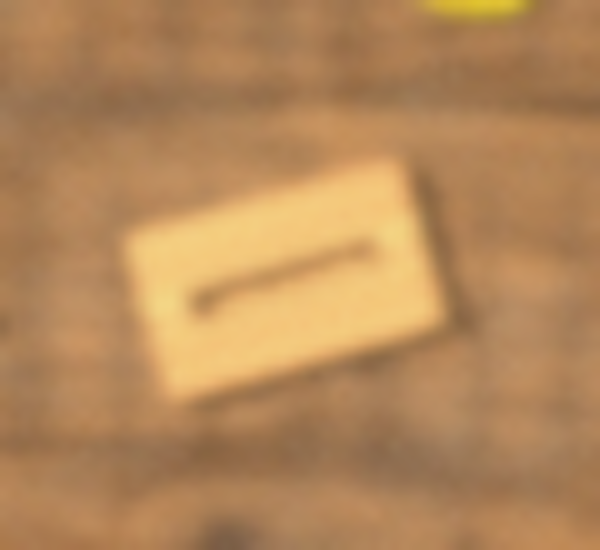

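Run:
```python
from h import *
np.set_printoptions(precision=4,suppress=True)
f=lambda p:((p[0]+.5)/8-.5+310,(p[1]+.5)/8-.5+240)
Q=np.array([onz("side",f(p),.035) for p in [(267,121),(488,318),(362,443),(145,238)]]);print(Q,Q.mean(0),[np.linalg.norm(Q[i]-Q[i-1]) for i in range(4)])
e=Q[3]+Q[2]-Q[0]-Q[1];e=Q[1]+Q[2]-Q[0]-Q[3];print("yaw slot",np.arctan2(-e[0],e[1]))
S=np.array([onz("side",f(p),.035) for p in [(240,218),(380,342)]]);print(S,S.mean(0))
print(np.array([onz("top",p,.0) for p in [(465,165),(505,145),(477,225),(435,218)]]))
s=robot.observe();print(s["time"],s["contact_force"])
```

```text
[[0.4627 0.2009 0.035 ]
 [0.4377 0.2836 0.035 ]
 [0.4873 0.2987 0.035 ]
 [0.5113 0.2165 0.035 ]] [0.4748 0.2499 0.035 ] [np.float64(0.051061240876661945), np.float64(0.08643587671010428), np.float64(0.05188997502487895), np.float64(0.08560015582727021)]
yaw slot 0.2893297276854044
[[0.4845 0.2239 0.035 ]
 [0.4681 0.2754 0.035 ]] [0.4763 0.2497 0.035 ]
[[ 0.5825 -0.351  -0.    ]
 [ 0.6495 -0.4859  0.    ]
 [ 0.3931 -0.3864  0.    ]
 [ 0.4145 -0.2516  0.    ]]
0.1 [ 0.2475 -0.7544 -0.1299]
```

Emit:
send_rows(
  increments=[
    [0, 0, -4.8, 0, 0, 0, 8.7],
    [0, 0, -4.8, 0, 0, 0, 8.7],
    [3.6, -3.8, 0, 0, 0, 0, 8.7],
    [3.6, -3.8, 0, 0, 0, 0, 8.7],
    [3.6, -3.8, 0, 0, 0, 0, 8.7],
    [3.6, -3.8, 0, 0, 0, 0, 8.7],
    [3.6, -3.8, 0, 0, 0, 0, 8.7],
    [3.6, -3.8, 0, 0, 0, 0, 8.7],
  ],
  squeeze=6,
)

```text
time: 1.1
position: [0.3223, -0.3464, 0.5004]
tcp_rot: [-0.0, 0.991, 0.136, -0.0]
contact_force: [0.9, 0.1, 0.2]
opening: 0.0869
```

Emit:
send_rows(
  increments=[
    [4.2, -4.4, 0, 0, 0, 0, 8.7],
    [4.2, -4.4, 0, 0, 0, 0, 8.7],
    [4.2, -4.4, 0, 0, 0, 0, 8.7],
    [4.2, -4.4, 0, 0, 0, 0, 8.7],
    [4.2, -4.4, 0, 0, 0, 0, 8.7],
    [4.2, -4.4, 0, 0, 0, 0, 8.7],
    [4.2, -4.4, 0, 0, 0, 0, 8.7],
    [0, 0, 0, 0, 0, -0.17, 8.7],
  ],
)

```text
time: 2.1
position: [0.5224, 0.0332, 0.5003]
tcp_rot: [-0.002, 0.974, 0.226, 0.0]
contact_force: [-0.4, -0.6, -0.2]
opening: 0.0872
```

Emit:
send_rows(
  increments=[
    [0, 0, 0, 0, 0, -0.178, 8.7],
    [0, 0, 0, 0, 0, -0.178, 8.7],
    [0, 0, 0, 0, 0, -0.178, 8.7],
    [0, 0, 0, 0, 0, -0.178, 8.7],
    [0, 0, 0, 0, 0, -0.178, 8.7],
    [0, 0, 0, 0, 0, -0.178, 8.7],
    [0, 0, 0, 0, 0, -0.178, 8.7],
    [0, 0, 0, 0, 0, 0, 8.7],
  ],
)

```text
time: 3.1
position: [0.5217, 0.0276, 0.5004]
tcp_rot: [-0.0, 0.665, 0.747, -0.0]
contact_force: [-0.9, -0.2, -0.1]
opening: 0.087
```

```bash
cat >> h.py <<'E'
from scipy.spatial.transform import Rotation as Ro
GO=0.164
def st():
    s=robot.observe();q=s["tcp_rot"];R=Ro.from_quat([q[1],q[2],q[3],q[0]]).as_matrix();return s,np.array(s["position"]),R
def need(gt,yaw):
    """grasp-point target (world), yaw of tool y, tool vertical: shift in tool axes (cm) now, and turn about tool z"""
    s,p,R=st();g=p+R[:,2]*GO
    print("t",round(s["time"],2),"grasp",g.round(4),"yaw_y",np.arctan2(R[1,1],R[0,1]).round(4),"z",R[:,2].round(3),"F",np.round(s["contact_force"],2),"open",round(s["opening"],4))
    print("shift cm",(R.T@(np.array(gt)-g)*100).round(2),"turn z",round(-(yaw-np.arctan2(R[1,1],R[0,1])),4))
np.set_printoptions(precision=4,suppress=True)
E
python3 - <<'E'
from h import *
need((.524,.029,.1955),.12);print(robot.observe()["joints"],robot.grasp_offset)
for n in("side","top"): cv2.imwrite(f"pics/{n}1.png",optics.get_image(n))
a=cv2.imread("pics/side1.png")[100:260,200:400]; cv2.imwrite("pics/side1z.png",cv2.resize(a,None,fx=4,fy=4,interpolation=cv2.INTER_CUBIC))
E
```

```text
t 3.1 grasp [0.5216 0.0275 0.3364] yaw_y 0.116 z [-0.001 -0.    -1.   ] F [-0.9  -0.15 -0.14] open 0.087
shift cm [ 0.12  0.26 14.09] turn z -0.004
[ 0.7313  0.0673 -0.8686  1.5835  0.0515  1.5153 -0.0231] 0.1635
```

View pics/side1z.png

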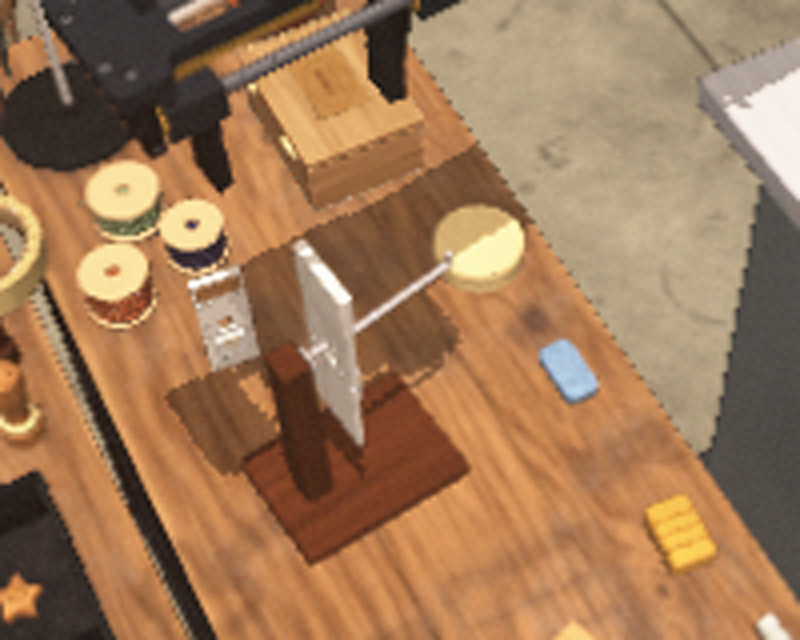

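Emit:
send_rows(
  increments=[
    [0.1, 0.3, 3, 0, 0, 0, 8.7],
    [0, 0, 3, 0, 0, 0, 8.7],
    [0, 0, 3, 0, 0, 0, 8.7],
    [0, 0, 2, 0, 0, 0, 8.7],
    [0, 0, 0, 0, 0, 0, 8.7],
  ],
)

```text
time: 3.82
position: [0.5241, 0.0288, 0.3893]
tcp_rot: [-0.001, 0.665, 0.747, -0.001]
contact_force: [-0.8, 0.6, 0.3]
opening: 0.0869
```

Run:
```python
from h import *
need((.524,.029,.1955),.12)
for n in("side","top"): cv2.imwrite(f"pics/{n}2.png",optics.get_image(n))
a=cv2.imread("pics/side2.png")[100:260,200:400]; cv2.imwrite("pics/side2z.png",cv2.resize(a,None,fx=4,fy=4,interpolation=cv2.INTER_CUBIC))
print(robot.observe()["contact_force"])
```

```text
t 3.83 grasp [0.5236 0.0288 0.2253] yaw_y 0.1163 z [-0.003  0.    -1.   ] F [-0.82  0.63  0.29] open 0.0869
shift cm [0.01 0.05 2.98] turn z -0.0037
[ 0.1302  0.0952 -0.1634]
```

View pics/side2z.png

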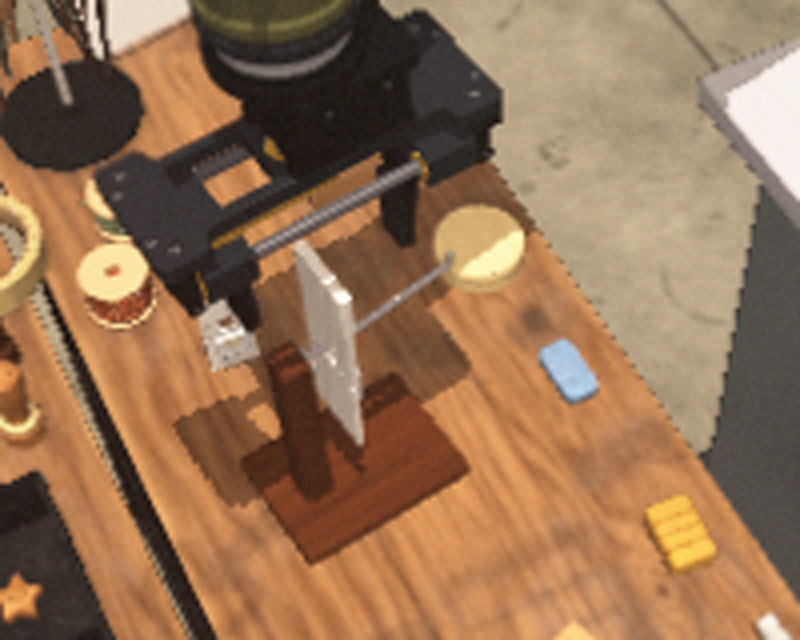

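Emit:
send_rows(
  increments=[
    [0, 0, 1.5, 0, 0, 0, 8.7],
    [0, 0, 1.5, 0, 0, 0, 8.7],
    [0, 0, 0, 0, 0, 0, 8.7],
    [0, 0, 0, 0, 0, 0, 8.7],
  ],
)

```text
time: 4.42
position: [0.5247, 0.029, 0.3607]
tcp_rot: [-0.0, 0.664, 0.748, 0.0]
contact_force: [0.2, -0.5, 0.5]
opening: 0.0872
```

Emit:
send_rows(
  increments=[
    [0, 0, 0, 0, 0, 0, 4],
    [0, 0, 0, 0, 0, 0, 2.5],
    [0, 0, 0, 0, 0, 0, 1.8],
    [0, 0, 0, 0, 0, 0, 1.2],
    [0, 0, 0, 0, 0, 0, 0.6],
    [0, 0, 0, 0, 0, 0, 0],
    [0, 0, 0, 0, 0, 0, 0],
    [0, 0, 0, 0, 0, 0, 0],
  ],
  squeeze=10,
)

```text
time: 5.42
position: [0.5247, 0.0289, 0.3607]
tcp_rot: [0.0, 0.664, 0.748, -0.0]
contact_force: [0.0, 0.8, 0.5]
opening: 0.015
```

Run:
```python
from h import *
need((.524,.029,.1955),.12)
for n in("side","top"): cv2.imwrite(f"pics/{n}3.png",optics.get_image(n))
a=cv2.imread("pics/side3.png")[120:240,240:360]; cv2.imwrite("pics/side3z.png",cv2.resize(a,None,fx=5,fy=5,interpolation=cv2.INTER_CUBIC))
print(robot.observe()["contact_force"])
```

```text
t 5.42 grasp [0.5247 0.0289 0.1967] yaw_y 0.1179 z [ 0. -0. -1.] F [0.04 0.78 0.47] open 0.015
shift cm [ 0.02 -0.07  0.12] turn z -0.0021
[-1.9667 -1.3899 -0.0185]
```

View pics/side3z.png

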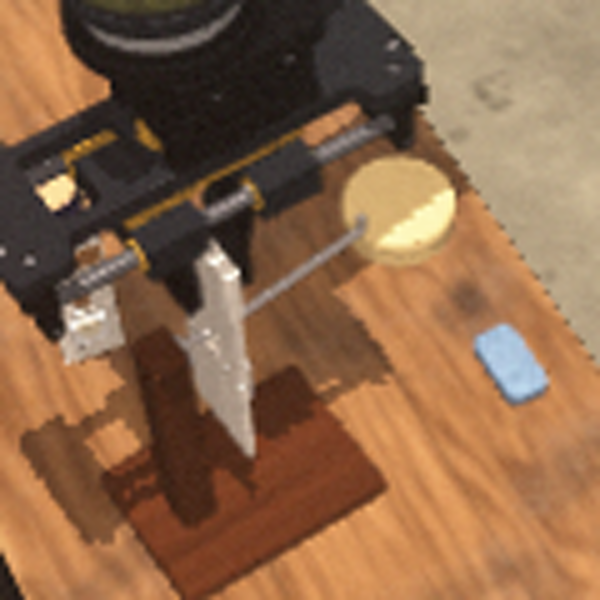

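Emit:
send_rows(
  increments=[
    [0, 0, 0, 0, 0, 0, 0],
    [0, 0, 0, 0, 0, 0, 0],
    [0, 0, 0, 0, 0, 0, 0],
    [0, 0, 0, 0, 0, 0, 0],
  ],
)

```text
time: 6.02
position: [0.5247, 0.029, 0.3607]
tcp_rot: [0.0, 0.664, 0.748, -0.0]
contact_force: [-0.2, 0.8, 0.2]
opening: 0.0078
```

Emit:
send_rows(
  increments=[
    [0, 0, 0, 0, 0, 0, 0],
  ],
)

```text
time: 6.15
position: [0.5247, 0.029, 0.3607]
tcp_rot: [0.0, 0.664, 0.748, -0.0]
contact_force: [0.8, 0.6, 0.6]
opening: 0.0081
```

Emit:
send_rows(
  increments=[
    [0, 0, -0.15, 0, 0, 0, 0],
    [0, 0, -0.2, 0, 0, 0, 0],
    [0, 0, -0.2, 0, 0, 0, 0],
    [0, 0, -0.1, 0, 0, 0, 0],
    [0, 0, 0, 0, 0, 0, 0],
  ],
)

```text
time: 6.78
position: [0.5247, 0.029, 0.3673]
tcp_rot: [0.0, 0.664, 0.748, 0.0]
contact_force: [-0.7, 0.7, -1.1]
opening: 0.0079
```

Emit:
send_rows(
  increments=[
    [0, -0.3, 0, 0, 0, 0, 0],
    [0, -0.3, 0, 0, 0, 0, 0],
  ],
)

```text
time: 7.02
position: [0.5185, 0.0283, 0.3671]
tcp_rot: [-0.0, 0.664, 0.748, -0.0]
contact_force: [-0.0, -0.1, -0.6]
opening: 0.0079
```

Emit:
send_rows(
  increments=[
    [0, -0.3, 0, 0, 0, 0, 0],
    [0, -0.3, 0, 0, 0, 0, 0],
  ],
)

```text
time: 7.28
position: [0.5125, 0.0275, 0.3672]
tcp_rot: [0.0, 0.664, 0.748, -0.0]
contact_force: [-0.0, 0.4, -1.2]
opening: 0.0083
```

Run:
```python
from h import *
need((.509,.027,.2027),.12)
for n in("side","top"): cv2.imwrite(f"pics/{n}4.png",optics.get_image(n))
a=cv2.imread("pics/side4.png")[120:240,240:360]; cv2.imwrite("pics/side4z.png",cv2.resize(a,None,fx=5,fy=5,interpolation=cv2.INTER_CUBIC))
a=cv2.imread("pics/top4.png")[145:245,300:400]; cv2.imwrite("pics/top4z.png",cv2.resize(a,None,fx=6,fy=6,interpolation=cv2.INTER_CUBIC))
print(robot.observe()["contact_force"],robot.observe()["wrist_torque"])
```

```text
t 7.28 grasp [0.5125 0.0275 0.2032] yaw_y 0.118 z [-0. -0. -1.] F [-0.    0.38 -1.2 ] open 0.0083
shift cm [-0.01 -0.35  0.05] turn z -0.002
[ 0.5663  0.0803 -1.7784] [-0.0597 -0.1323 -0.012 ]
```

View pics/side4z.png

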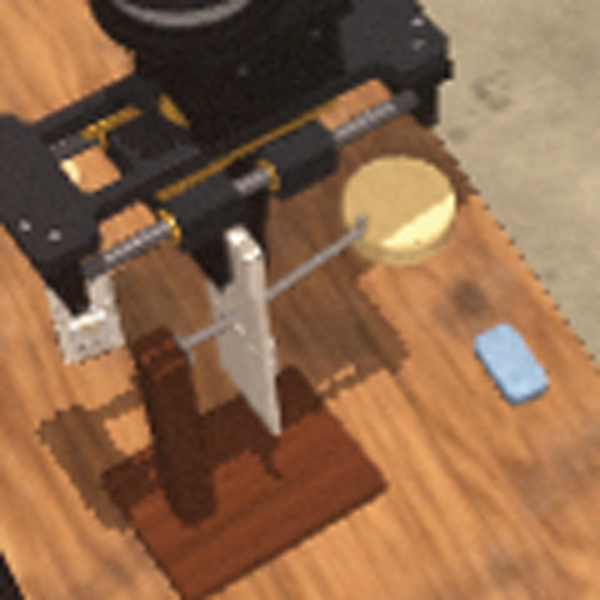

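View pics/top4z.png

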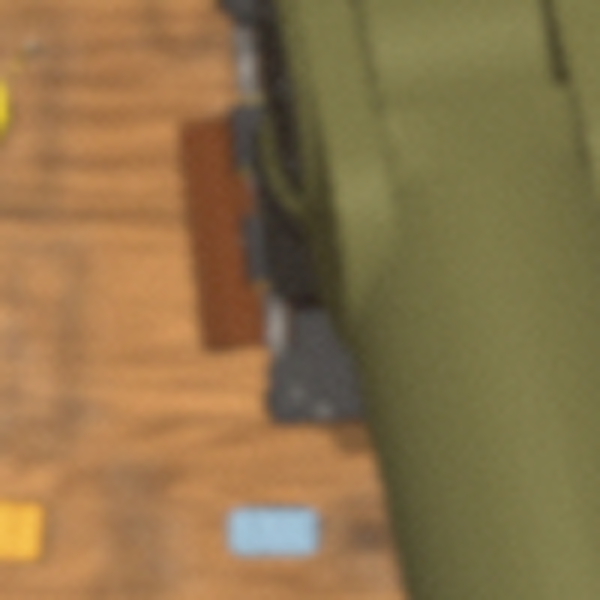

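Emit:
send_rows(
  increments=[
    [0, -0.35, 0, 0, 0, 0, 0],
    [-0.03, -0.3, 0, 0, 0, -0.06, 0],
    [-0.02, -0.3, 0, 0, 0, -0.07, 0],
    [0, -0.3, 0, 0, 0, 0, 0],
  ],
  squeeze=6,
)

```text
time: 7.88
position: [0.5003, 0.025, 0.3672]
tcp_rot: [0.0, 0.614, 0.789, -0.0]
contact_force: [0.2, -0.5, -0.7]
opening: 0.0082
```

Emit:
send_rows(
  increments=[
    [0, -0.3, 0, 0, 0, 0, 0],
    [0, -0.3, 0, 0, 0, 0, 0],
  ],
)

```text
time: 8.12
position: [0.4945, 0.0235, 0.3672]
tcp_rot: [0.0, 0.614, 0.789, -0.0]
contact_force: [-0.9, 0.2, -0.7]
opening: 0.0082
```

Emit:
send_rows(
  increments=[
    [0, -0.3, 0, 0, 0, 0, 0],
    [0, -0.3, 0, 0, 0, 0, 0],
  ],
)

```text
time: 8.38
position: [0.4887, 0.0221, 0.3672]
tcp_rot: [-0.0, 0.614, 0.789, -0.0]
contact_force: [-0.2, 0.7, -0.3]
opening: 0.0081
```

Run:
```python
from h import *
need((.45,.0125,.2032),.246)
for n in("side",): cv2.imwrite(f"pics/{n}5.png",optics.get_image(n))
a=cv2.imread("pics/side5.png")[120:240,240:360]; cv2.imwrite("pics/side5z.png",cv2.resize(a,None,fx=5,fy=5,interpolation=cv2.INTER_CUBIC))
print(robot.observe()["contact_force"],robot.observe()["wrist_torque"])
```

```text
t 8.38 grasp [0.4887 0.022  0.2032] yaw_y 0.2479 z [-0. -0. -1.] F [-0.2   0.69 -0.28] open 0.0081
shift cm [ 0.02 -3.99  0.  ] turn z 0.0019
[-0.1929 -0.09   -0.4831] [-0.0222 -0.102  -0.0023]
```

View pics/side5z.png

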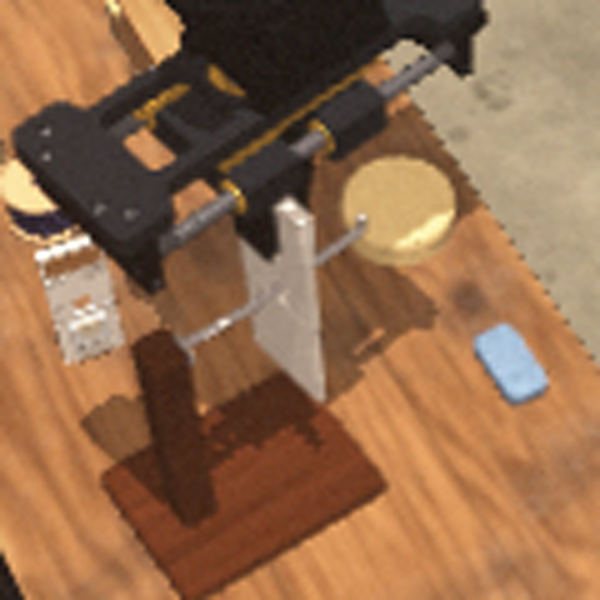

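Emit:
send_rows(
  increments=[
    [0, -0.3, 0, 0, 0, 0, 0],
    [0, -0.3, 0, 0, 0, 0, 0],
    [0, -0.3, 0, 0, 0, 0, 0],
  ],
)

```text
time: 8.8
position: [0.48, 0.0199, 0.3672]
tcp_rot: [-0.0, 0.614, 0.789, -0.0]
contact_force: [-0.1, -0.3, -0.0]
opening: 0.0077
```

Emit:
send_rows(
  increments=[
    [0, -0.3, 0, 0, 0, 0, 0],
    [0, -0.3, 0, 0, 0, 0, 0],
    [0, 0, 0, 0, 0, 0, 0],
  ],
)

```text
time: 9.18
position: [0.4742, 0.0183, 0.3673]
tcp_rot: [0.0, 0.614, 0.789, -0.0]
contact_force: [-0.4, 0.1, -1.0]
opening: 0.0079
```

Emit:
send_rows(
  increments=[
    [0, -0.3, 0, 0, 0, 0, 0],
    [0, -0.3, 0, 0, 0, 0, 0],
    [0, 0, 0, 0, 0, 0, 0],
  ],
)

```text
time: 9.55
position: [0.4683, 0.0169, 0.3672]
tcp_rot: [0.0, 0.614, 0.789, -0.0]
contact_force: [-0.6, 1.1, -0.4]
opening: 0.0079
```

Run:
```python
from h import *
need((.45,.0125,.2032),.246)
for n in("side",): cv2.imwrite(f"pics/{n}6.png",optics.get_image(n))
a=cv2.imread("pics/side6.png")[120:220,260:360]; cv2.imwrite("pics/side6z.png",cv2.resize(a,None,fx=6,fy=6,interpolation=cv2.INTER_CUBIC))
F=[]
print(robot.observe()["contact_force"],robot.observe()["wrist_torque"],robot.observe()["joints"])
```

```text
t 9.55 grasp [0.4683 0.0168 0.2032] yaw_y 0.2478 z [-0. -0. -1.] F [-0.56  1.08 -0.38] open 0.0079
shift cm [ 0.03 -1.88  0.  ] turn z 0.0018
[ 0.864   0.3489 -0.013 ] [-0.0179 -0.1739 -0.0256] [ 0.788  -0.0198 -0.8596  1.9083 -0.0154  1.2461  0.1813]
```

View pics/side6z.png

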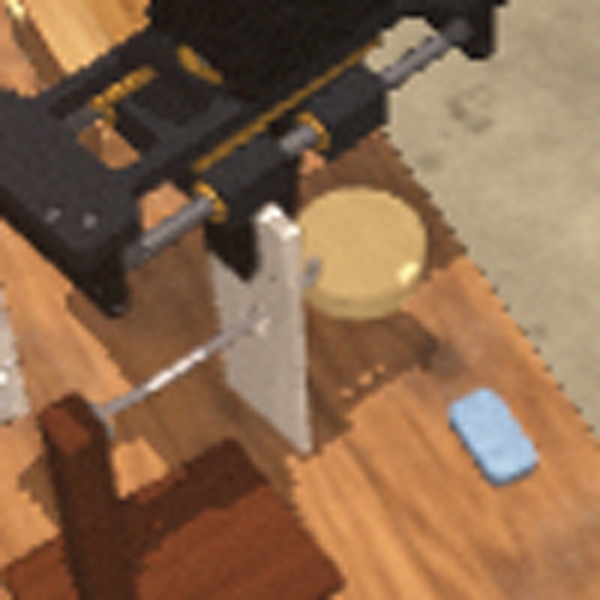

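```bash
cat >> h.py <<'E'
def cardpts(g,yaw):
    X=np.array([np.cos(yaw),np.sin(yaw),0]);Y=np.array([-X[1],X[0],0]);Z=np.array([0,0,1.])
    f=g-.127*Z; P=lambda x,y,z:f+X*x+Y*y+Z*z
    return [P(.004,.025,.143),P(-.004,.025,.143),P(.002,.025,0),P(.002,-.025,0),P(.002,.0065,.079),P(.002,-.0065,.079),P(.002,-.0065,.061),P(.002,.0065,.061)]
E
python3 - <<'E'
from h import *
s,p,R=st();g=p+R[:,2]*GO
Q=proj("side",cardpts(g,.248))
a=cv2.resize(cv2.imread("pics/side6.png")[120:220,260:360],None,fx=7,fy=7,interpolation=cv2.INTER_CUBIC)
for i,q in enumerate((Q-[260,120]+.5)*7-.5): print(i,q.round(0)); cv2.circle(a,tuple(int(v) for v in q),2,(0,0,255) if i<4 else (0,255,0),-1)
cv2.imwrite("pics/side6o.png",a[100:,100:])
E
```

```text
0 [336. 272.]
1 [355. 258.]
2 [358. 527.]
3 [265. 440.]
4 [312. 358.]
5 [286. 335.]
6 [289. 368.]
7 [315. 391.]
```

View pics/side6o.png

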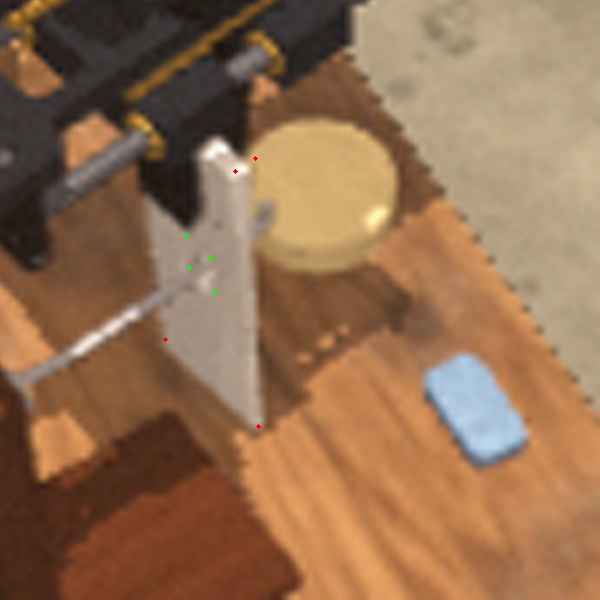

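```bash
cat >> h.py <<'E'
def feel(n=8):
    F=[];M=[]
    for i in range(n):
        optics.get_image("side");s=robot.observe();F.append(s["contact_force"]);M.append(s["wrist_torque"])
    s,p,R=st();g=p+R[:,2]*GO
    print("t",round(s["time"],2),"g",g.round(4),"F",np.mean(F,0).round(2),"+-",(np.std(F,0)/n**.5).round(2),"M",np.mean(M,0).round(3),"op",round(s["opening"],4))
E
python3 -c "
from h import *
feel()"
```

```text
t 10.0 g [0.4686 0.0169 0.2032] F [ 0.03  0.08 -0.7 ] +- [0.13 0.16 0.11] M [-0.006 -0.113 -0.01 ] op 0.0081
```

Emit:
send_rows(
  increments=[
    [0, 0, -0.1, 0, 0, 0, 0],
    [0, 0, -0.1, 0, 0, 0, 0],
    [0, 0, 0, 0, 0, 0, 0],
  ],
)

```text
time: 10.38
position: [0.4686, 0.0169, 0.3693]
tcp_rot: [0.0, 0.614, 0.789, 0.0]
contact_force: [-0.2, -0.2, -1.3]
opening: 0.0078
```

```bash
python3 -c "
from h import *
feel()"
```

```text
t 10.78 g [0.4685 0.0169 0.2052] F [ 0.09 -0.16 -0.67] +- [0.16 0.12 0.11] M [-0.009 -0.115 -0.004] op 0.0078
```

Emit:
send_rows(
  increments=[
    [0, -0.3, 0, 0, 0, 0, 0],
    [0, -0.3, 0, 0, 0, 0, 0],
    [0, -0.3, 0, 0, 0, 0, 0],
    [0, 0, -0.1, 0, 0, 0, 0],
    [0, 0, -0.1, 0, 0, 0, 0],
    [0, 0, 0, 0, 0, 0, 0],
  ],
)

```text
time: 11.52
position: [0.4599, 0.0148, 0.3714]
tcp_rot: [0.0, 0.614, 0.789, 0.0]
contact_force: [-0.0, -0.8, -1.3]
opening: 0.0079
```

```bash
python3 -c "
from h import *
feel()"
```

```text
t 11.93 g [0.4598 0.0147 0.2072] F [-0.24  0.24 -0.72] +- [0.21 0.19 0.16] M [-0.015 -0.106 -0.005] op 0.008
```

Emit:
send_rows(
  increments=[
    [0, 0, -0.05, 0, 0, 0, 0],
    [0, 0, -0.05, 0, 0, 0, 0],
    [0, 0, 0, 0, 0, 0, 0],
  ],
)

```text
time: 12.3
position: [0.4598, 0.0147, 0.3723]
tcp_rot: [0.0, 0.614, 0.789, -0.0]
contact_force: [-0.3, 0.5, -0.4]
opening: 0.0082
```

```bash
python3 -c "
from h import *
feel()"
```

```text
t 12.7 g [0.4598 0.0147 0.2082] F [ 0.35 -0.06 -0.7 ] +- [0.2  0.17 0.13] M [-0.012 -0.123  0.012] op 0.008
```

Emit:
send_rows(
  increments=[
    [0, 0, -0.05, 0, 0, 0, 0],
    [0, 0, -0.05, 0, 0, 0, 0],
    [0, 0, 0, 0, 0, 0, 0],
  ],
)

```text
time: 13.08
position: [0.4598, 0.0147, 0.3732]
tcp_rot: [-0.0, 0.614, 0.789, -0.0]
contact_force: [0.9, -0.5, -2.0]
opening: 0.0076
```

```bash
python3 -c "
from h import *
feel()"
```

```text
t 13.47 g [0.4598 0.0147 0.2092] F [ 0.06  0.2  -1.47] +- [0.17 0.14 0.11] M [-0.023 -0.128 -0.016] op 0.0078
```

Emit:
send_rows(
  increments=[
    [0, 0, 0.1, 0, 0, 0, 0],
    [0, 0, 0.1, 0, 0, 0, 0],
    [0, -0.3, 0, 0, 0, 0, 0],
    [0, -0.3, 0, 0, 0, 0, 0],
    [0, -0.3, 0, 0, 0, 0, 0],
    [0, 0, 0, 0, 0, 0, 0],
  ],
)

```text
time: 14.22
position: [0.4509, 0.0124, 0.3713]
tcp_rot: [0.0, 0.614, 0.789, -0.0]
contact_force: [-0.4, -0.5, -1.3]
opening: 0.008
```

```bash
python3 -c "
from h import *
feel()"
```

```text
t 14.62 g [0.4511 0.0125 0.2072] F [ 0.16 -0.19 -0.62] +- [0.17 0.13 0.13] M [-0.006 -0.131 -0.006] op 0.0078
```

Emit:
send_rows(
  increments=[
    [0, -0.2, 0, 0, 0, 0, 0],
    [0, -0.2, 0, 0, 0, 0, 0],
    [0, 0, 0, 0, 0, 0, 0],
  ],
)

```text
time: 15.0
position: [0.447, 0.0115, 0.3712]
tcp_rot: [0.0, 0.614, 0.789, -0.0]
contact_force: [-0.2, -0.0, -1.6]
opening: 0.0079
```

Run:
```python
from h import *
feel()
cv2.imwrite("pics/side7.png",optics.get_image("side"))
s,p,R=st();g=p+R[:,2]*GO
Q=proj("side",cardpts(g,.248))
a=cv2.resize(cv2.imread("pics/side7.png")[120:220,260:360],None,fx=7,fy=7,interpolation=cv2.INTER_CUBIC)
for i,q in enumerate((Q-[260,120]+.5)*7-.5): cv2.circle(a,tuple(int(v) for v in q),2,(0,0,255) if i<4 else (0,255,0),-1)
cv2.imwrite("pics/side7o.png",a)
```

```text
t 15.4 g [0.4472 0.0115 0.2072] F [ 0.17 -0.09 -0.78] +- [0.17 0.16 0.17] M [-0.016 -0.119 -0.004] op 0.0078
```

View pics/side7o.png

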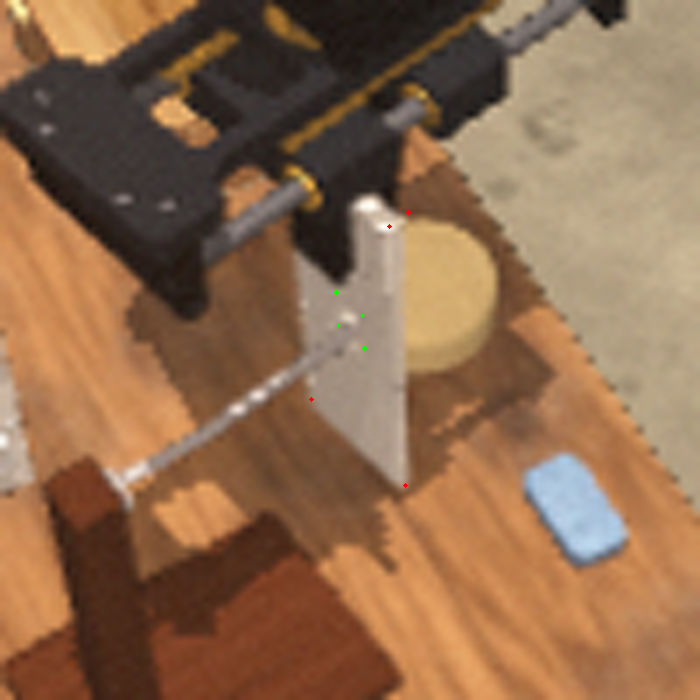

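Emit:
send_rows(
  increments=[
    [0, -0.15, 0, 0, 0, 0, 0],
    [0, -0.15, 0, 0, 0, 0, 0],
    [0, 0, 0, 0, 0, 0, 0],
  ],
)

```text
time: 15.82
position: [0.4442, 0.0107, 0.3712]
tcp_rot: [0.0, 0.614, 0.789, -0.0]
contact_force: [-0.4, -0.0, -0.8]
opening: 0.0078
```

```bash
python3 -c "
from h import *
feel(6)"
```

```text
t 16.12 g [0.4443 0.0108 0.2072] F [ 0.18 -0.09 -1.1 ] +- [0.16 0.35 0.21] M [-0.008 -0.106 -0.005] op 0.0079
```

Emit:
send_rows(
  increments=[
    [0, -0.15, 0, 0, 0, 0, 0],
    [0, -0.15, 0, 0, 0, 0, 0],
    [0, 0, 0, 0, 0, 0, 0],
  ],
)

```text
time: 16.5
position: [0.4413, 0.01, 0.3712]
tcp_rot: [0.0, 0.614, 0.789, -0.0]
contact_force: [0.1, -0.2, -0.9]
opening: 0.0078
```

```bash
python3 -c "
from h import *
feel(6)"
```

```text
t 16.8 g [0.4414 0.0101 0.2072] F [-0.13 -0.38 -0.76] +- [0.18 0.27 0.23] M [ 0.014 -0.094  0.003] op 0.0078
```

Emit:
send_rows(
  increments=[
    [0, -0.15, 0, 0, 0, 0, 0],
    [0, -0.15, 0, 0, 0, 0, 0],
    [0, 0, 0, 0, 0, 0, 0],
  ],
)

```text
time: 17.18
position: [0.4384, 0.0093, 0.3712]
tcp_rot: [0.0, 0.614, 0.789, -0.0]
contact_force: [0.7, -0.7, -0.1]
opening: 0.0079
```

```bash
python3 -c "
from h import *
feel(6)"
```

```text
t 17.48 g [0.4385 0.0093 0.2072] F [ 0.1   0.11 -0.4 ] +- [0.22 0.16 0.18] M [ 0.008 -0.115  0.005] op 0.0082
```

Emit:
send_rows(
  increments=[
    [0, -0.15, 0, 0, 0, 0, 0],
    [0, -0.15, 0, 0, 0, 0, 0],
    [0, 0, 0, 0, 0, 0, 0],
  ],
)

```text
time: 17.85
position: [0.4355, 0.0085, 0.3712]
tcp_rot: [0.0, 0.614, 0.789, -0.0]
contact_force: [0.2, 0.3, -0.4]
opening: 0.0079
```

```bash
python3 -c "
from h import *
feel(6)"
```

```text
t 18.15 g [0.4356 0.0086 0.2072] F [ 0.07 -0.15 -1.19] +- [0.2  0.17 0.24] M [-0.003 -0.115  0.011] op 0.0079
```

Emit:
send_rows(
  increments=[
    [0, -0.15, 0, 0, 0, 0, 0],
    [0, -0.15, 0, 0, 0, 0, 0],
    [0, -0.15, 0, 0, 0, 0, 0],
    [0, 0, 0, 0, 0, 0, 0],
  ],
)

```text
time: 18.65
position: [0.4311, 0.0074, 0.3712]
tcp_rot: [0.0, 0.614, 0.789, -0.0]
contact_force: [-0.4, -0.4, 0.1]
opening: 0.0082
```

Run:
```python
from h import *
feel(6)
cv2.imwrite("pics/side8.png",optics.get_image("side"))
s,p,R=st();print(R,s["joints"])
a=cv2.resize(cv2.imread("pics/side8.png")[120:220,260:360],None,fx=7,fy=7,interpolation=cv2.INTER_CUBIC)
cv2.imwrite("pics/side8o.png",a)
```

```text
t 18.95 g [0.4312 0.0075 0.2072] F [ 0.09  0.07 -0.83] +- [0.11 0.08 0.24] M [-0.014 -0.12   0.005] op 0.0081
[[-0.2455  0.9694 -0.    ]
 [ 0.9694  0.2455 -0.    ]
 [-0.     -0.     -1.    ]] [ 0.8104 -0.1427 -0.8096  1.9801 -0.1082  1.262   0.287 ]
```

View pics/side8o.png

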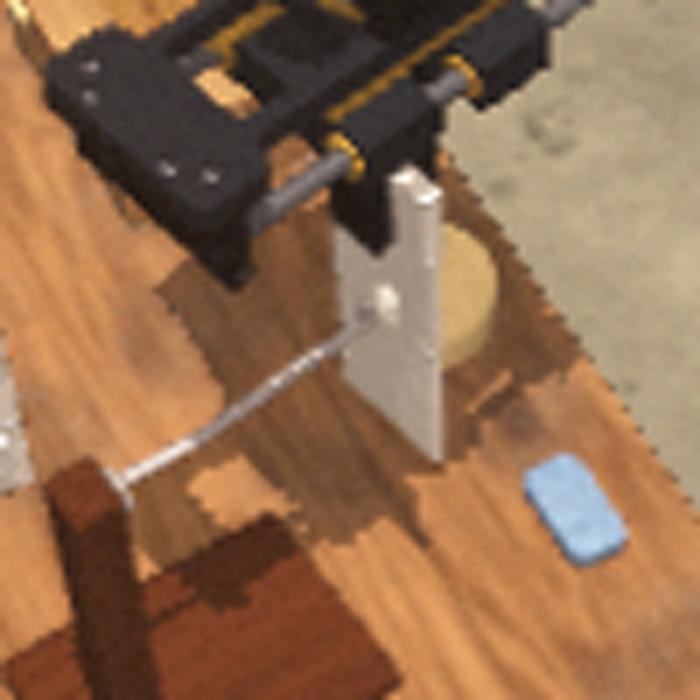

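Emit:
send_rows(
  increments=[
    [0, -0.2, 0, 0, 0, 0, 0],
    [0, -0.2, 0, 0, 0, 0, 0],
    [0, -0.2, 0, 0, 0, 0, 0],
    [0, -0.2, 0, 0, 0, 0, 0],
    [0, 0, 0, 0, 0, 0, 0],
  ],
)

```text
time: 19.62
position: [0.4233, 0.0054, 0.3712]
tcp_rot: [0.0, 0.614, 0.789, -0.0]
contact_force: [0.6, -0.4, -1.5]
opening: 0.0079
```

Run:
```python
from h import *
feel(5)
cv2.imwrite("pics/side9.png",optics.get_image("side"))
s,p,R=st();print(s["joints"])
a=cv2.resize(cv2.imread("pics/side9.png")[120:220,260:360],None,fx=7,fy=7,interpolation=cv2.INTER_CUBIC)
cv2.imwrite("pics/side9o.png",a)
```

```text
t 19.88 g [0.4235 0.0055 0.2072] F [ 0.1  -0.09 -0.74] +- [0.22 0.09 0.27] M [ 0.013 -0.136 -0.   ] op 0.0078
[ 0.8118 -0.1666 -0.7968  1.9956 -0.1247  1.2652  0.3077]
```

View pics/side9o.png

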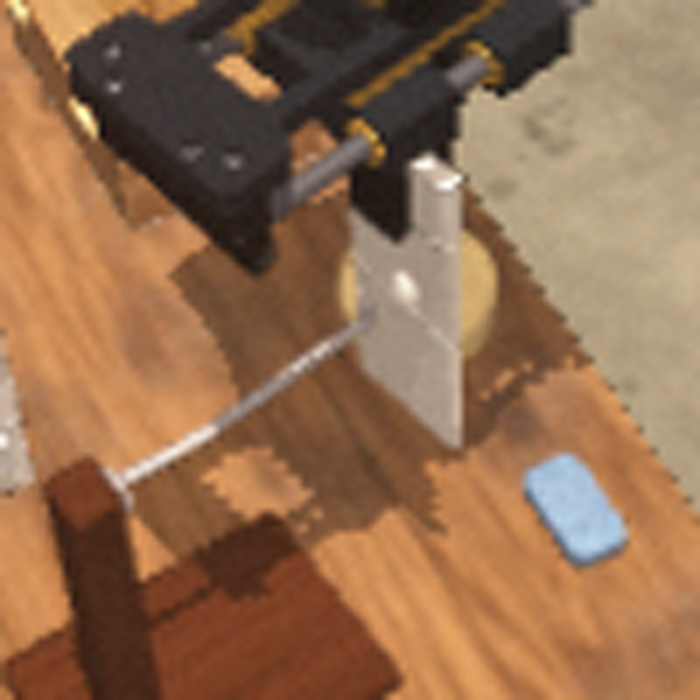

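Emit:
send_rows(
  increments=[
    [0, -0.2, 0, 0, 0, 0, 0],
    [0.8, 0, 0, 0, 0, 0, 0],
    [1.0, 0, 0, 0, 0, 0, 0],
    [1.0, 0, 0, 0, 0, 0, 0],
    [1.0, 0, 0, 0, 0, 0, 0],
    [1.0, 0, 0, 0, 0, 0, 0],
    [0, 0, 0, 0, 0, 0, 0],
  ],
)

```text
time: 20.8
position: [0.4096, 0.0525, 0.3713]
tcp_rot: [0.0, 0.614, 0.79, -0.0]
contact_force: [-0.0, 0.0, -1.0]
opening: 0.008
```

Run:
```python
from h import *
feel(3)
need((.4745,.2503,.2072),.287)
s,p,R=st();print(s["joints"])
```

```text
t 20.95 g [0.4098 0.0512 0.2072] F [ 0.37 -0.22 -0.69] +- [0.31 0.27 0.14] M [-0.022 -0.095  0.002] op 0.0083
t 20.95 grasp [0.4098 0.0512 0.2072] yaw_y 0.2476 z [-0. -0. -1.] F [-0.34 -0.59 -0.52] open 0.0083
shift cm [17.72 11.15 -0.  ] turn z -0.0394
[ 0.7718 -0.2114 -0.8415  2.0151 -0.1642  1.2724  0.2377]
```

Emit:
send_rows(
  increments=[
    [2.5, 1.5, 0, 0, 0, 0, 0],
    [2.5, 1.5, 0, 0, 0, 0, 0],
    [2.5, 1.5, 0, 0, 0, 0, 0],
    [2.5, 1.5, 0, 0, 0, 0, 0],
    [2.5, 1.5, 0, 0, 0, 0, 0],
    [2.5, 1.5, 0, 0, 0, 0, 0],
    [2.7, 2.1, 0, 0, 0, 0, 0],
    [0, 0, 0, 0, 0, -0.04, 0],
  ],
  squeeze=8,
)

```text
time: 21.95
position: [0.4742, 0.2521, 0.3707]
tcp_rot: [-0.002, 0.596, 0.803, 0.001]
contact_force: [0.3, -1.1, -2.0]
opening: 0.0079
```

Emit:
send_rows(
  increments=[
    [0, 0, 1.0, 0, 0, 0, 0],
    [0, 0, 1.0, 0, 0, 0, 0],
    [0, 0, 0.5, 0, 0, 0, 0],
    [0, 0, 0, 0, 0, 0, 0],
  ],
)

```text
time: 22.45
position: [0.4738, 0.2497, 0.3457]
tcp_rot: [0.0, 0.599, 0.801, -0.001]
contact_force: [0.5, -0.1, -1.3]
opening: 0.0078
```

Run:
```python
from h import *
feel(3)
need((.4745,.2503,.2072),.287)
s,p,R=st();g=p+R[:,2]*GO
for n in("side","top"): cv2.imwrite(f"pics/{n}10.png",optics.get_image(n))
Q=proj("side",cardpts(g,.287))
a=cv2.resize(cv2.imread("pics/side10.png")[190:310,300:420],None,fx=6,fy=6,interpolation=cv2.INTER_CUBIC)
for i,q in enumerate((Q-[300,190]+.5)*6-.5): print(i,q.round()); cv2.circle(a,tuple(int(v) for v in q),2,(0,0,255) if i<4 else (0,255,0),-1)
cv2.imwrite("pics/side10o.png",a[:600])
a=cv2.resize(cv2.imread("pics/top10.png")[150:250,220:320],None,fx=6,fy=6,interpolation=cv2.INTER_CUBIC);cv2.imwrite("pics/top10o.png",a)
```

```text
t 22.6 g [0.4741 0.2503 0.1826] F [ 0.32  0.21 -0.3 ] +- [0.25 0.18 0.23] M [-0.012 -0.126 -0.016] op 0.0079
t 22.6 grasp [0.4741 0.2503 0.1826] yaw_y 0.2877 z [ 0.001 -0.    -1.   ] F [-0.25  0.54 -0.84] open 0.0079
shift cm [-0.01  0.04 -2.46] turn z 0.0007
0 [367. 369.]
1 [384. 353.]
2 [345. 535.]
3 [248. 446.]
4 [319. 412.]
5 [292. 388.]
6 [290. 410.]
7 [317. 434.]
```

View pics/side10o.png

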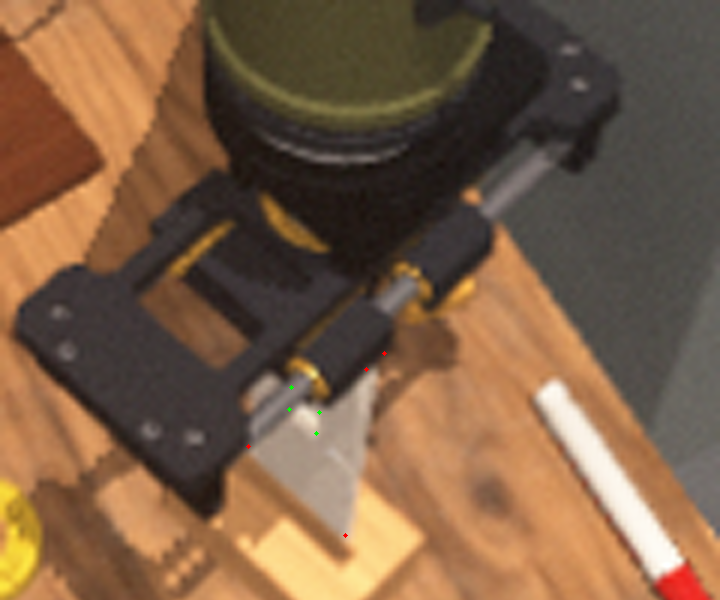

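View pics/top10o.png

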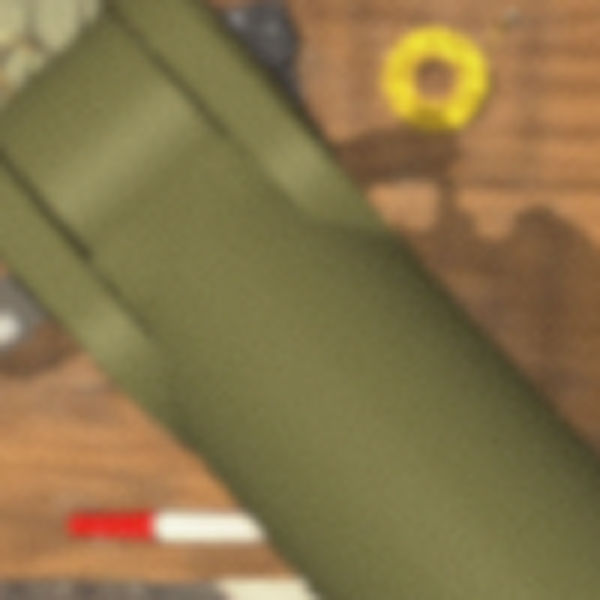

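Emit:
send_rows(
  increments=[
    [0, 0, 0.8, 0, 0, 0, 0],
    [0, 0, 0.6, 0, 0, 0, 0],
    [0, 0, 0.2, 0, 0, 0, 0],
    [0, 0, 0, 0, 0, 0, 0],
  ],
)

```text
time: 23.2
position: [0.4738, 0.2504, 0.3299]
tcp_rot: [-0.0, 0.598, 0.801, -0.0]
contact_force: [-0.1, -0.1, 0.4]
opening: 0.0076
```

Run:
```python
from h import *
feel(3)
need((.4745,.2503,.164),.287)
s,p,R=st();g=p+R[:,2]*GO
for n in("side",): cv2.imwrite(f"pics/{n}11.png",optics.get_image(n))
X=np.array([np.cos(.287),np.sin(.287),0]);Y=np.array([-X[1],X[0],0]);c=np.array([.4745,.2503,.035])
sl=[c+X*a+Y*b for a,b in((.004,.0285),(-.004,.0285),(-.004,-.0285),(.004,-.0285))]
Q=proj("side",cardpts(g,.287)+sl)
a=cv2.resize(cv2.imread("pics/side11.png")[230:310,310:410],None,fx=8,fy=8,interpolation=cv2.INTER_CUBIC)
for i,q in enumerate((Q-[310,230]+.5)*8-.5): cv2.circle(a,tuple(int(v) for v in q),2,(0,0,255) if i<4 else (0,255,0) if i<8 else (255,0,0),-1)
cv2.imwrite("pics/side11o.png",a[:600])
```

```text
t 23.35 g [0.474  0.2505 0.1664] F [ 0.01  0.12 -0.36] +- [0.38 0.1  0.31] M [-0.044 -0.111  0.006] op 0.0076
t 23.35 grasp [0.474  0.2505 0.1664] yaw_y 0.2881 z [ 0.  0. -1.] F [-0.27  0.2  -0.92] open 0.0076
shift cm [-0.03  0.04  0.24] turn z 0.0011
```

View pics/side11o.png

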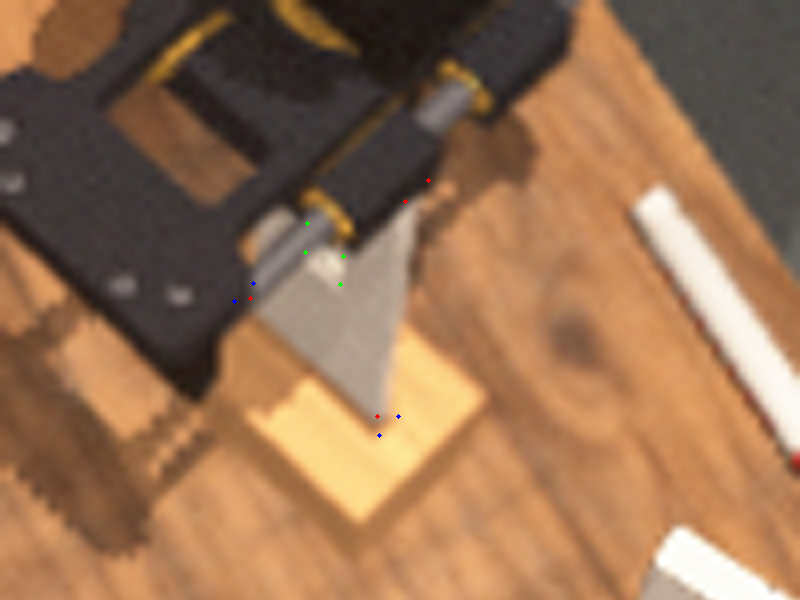

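Emit:
send_rows(
  increments=[
    [0, 0.05, 0.15, 0, 0, 0, 0],
    [0, 0, 0.15, 0, 0, 0, 0],
    [0, 0, 0.15, 0, 0, 0, 0],
    [0, 0, 0, 0, 0, 0, 0],
  ],
)

```text
time: 23.9
position: [0.4743, 0.2505, 0.3255]
tcp_rot: [-0.0, 0.598, 0.801, -0.0]
contact_force: [-0.0, 0.5, -0.2]
opening: 0.0079
```

```bash
python3 -c "
from h import *
feel(5)"
```

```text
t 24.15 g [0.4744 0.2505 0.1617] F [-0.12  0.46 -0.53] +- [0.18 0.2  0.13] M [ 0.009 -0.108 -0.032] op 0.0079
```

Emit:
send_rows(
  increments=[
    [0, 0, 0.1, 0, 0, 0, 0],
    [0, 0, 0.1, 0, 0, 0, 0],
    [0, 0, 0.1, 0, 0, 0, 0],
  ],
)

```text
time: 24.52
position: [0.4744, 0.2505, 0.3226]
tcp_rot: [0.0, 0.598, 0.801, -0.0]
contact_force: [0.5, 0.2, -0.2]
opening: 0.0081
```

```bash
python3 -c "
from h import *
feel(5)"
```

```text
t 24.77 g [0.4744 0.2505 0.1587] F [-0.14  0.05 -0.71] +- [0.13 0.25 0.32] M [-0.017 -0.104  0.006] op 0.008
```

Emit:
send_rows(
  increments=[
    [0, 0, 0.1, 0, 0, 0, 0],
    [0, 0, 0.1, 0, 0, 0, 0],
    [0, 0, 0.1, 0, 0, 0, 0],
  ],
)

```text
time: 25.15
position: [0.4744, 0.2505, 0.3196]
tcp_rot: [0.0, 0.598, 0.801, -0.0]
contact_force: [0.5, -0.8, -1.0]
opening: 0.0077
```

```bash
python3 -c "
from h import *
feel(5)"
```

```text
t 25.4 g [0.4744 0.2505 0.1557] F [-0.38  0.03 -0.71] +- [0.31 0.33 0.28] M [-0.012 -0.127  0.004] op 0.0078
```

Emit:
send_rows(
  increments=[
    [0, 0, 0.15, 0, 0, 0, 0],
    [0, 0, 0.15, 0, 0, 0, 0],
    [0, 0, 0.15, 0, 0, 0, 0],
  ],
)

```text
time: 25.78
position: [0.4744, 0.2505, 0.3151]
tcp_rot: [0.0, 0.598, 0.801, -0.0]
contact_force: [-0.5, 0.2, -0.8]
opening: 0.0077
```

Run:
```python
from h import *
feel(5)
cv2.imwrite("pics/side12.png",optics.get_image("side"))
a=cv2.resize(cv2.imread("pics/side12.png")[230:310,310:410],None,fx=8,fy=8,interpolation=cv2.INTER_CUBIC)
cv2.imwrite("pics/side12o.png",a[:600])
```

```text
t 26.02 g [0.4744 0.2505 0.1512] F [ 0.18 -0.04 -0.93] +- [0.13 0.2  0.22] M [-0.001 -0.133  0.022] op 0.0079
```

View pics/side12o.png

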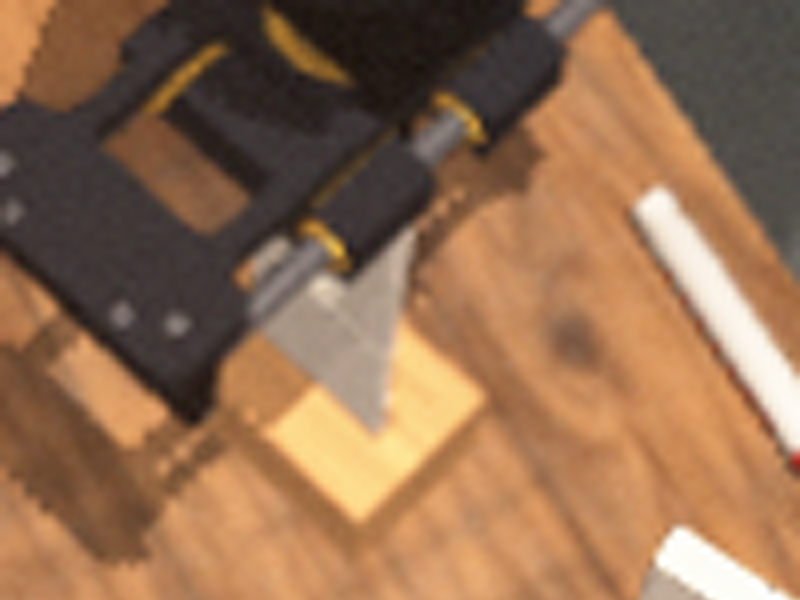

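Emit:
send_rows(
  increments=[
    [0, 0, 0.2, 0, 0, 0, 0],
    [0, 0, 0.2, 0, 0, 0, 0],
    [0, 0, 0.2, 0, 0, 0, 0],
  ],
)

```text
time: 26.45
position: [0.4744, 0.2505, 0.309]
tcp_rot: [-0.0, 0.598, 0.801, -0.0]
contact_force: [0.1, -0.4, -0.3]
opening: 0.0077
```

```bash
python3 -c "
from h import *
feel(4)"
```

```text
t 26.65 g [0.4743 0.2505 0.1451] F [ 0.08 -0.05 -0.46] +- [0.28 0.18 0.31] M [ 0.007 -0.101 -0.014] op 0.0083
```

Emit:
send_rows(
  increments=[
    [0, 0, 0.2, 0, 0, 0, 0],
    [0, 0, 0.15, 0, 0, 0, 0],
    [0, 0, 0.1, 0, 0, 0, 0],
  ],
)

```text
time: 27.02
position: [0.4744, 0.2505, 0.3046]
tcp_rot: [-0.0, 0.598, 0.801, -0.0]
contact_force: [0.8, -0.5, -1.0]
opening: 0.0082
```

```bash
python3 -c "
from h import *
feel(4)"
```

```text
t 27.23 g [0.4744 0.2505 0.1407] F [ 0.48  0.2  -0.6 ] +- [0.36 0.12 0.14] M [-0.012 -0.144  0.002] op 0.0077
```

Emit:
send_rows(
  increments=[
    [0, 0, 0.1, 0, 0, 0, 0],
    [0, 0, 0.1, 0, 0, 0, 0],
  ],
)

```text
time: 27.48
position: [0.4744, 0.2505, 0.3027]
tcp_rot: [0.0, 0.598, 0.801, -0.0]
contact_force: [-0.5, 0.2, 1.6]
opening: 0.0077
```

```bash
python3 -c "
from h import *
feel(5)"
```

```text
t 27.73 g [0.4744 0.2505 0.1388] F [ 0.37  0.14 -0.34] +- [0.2  0.17 0.34] M [-0.024 -0.105 -0.008] op 0.0078
```

Emit:
send_rows(
  increments=[
    [0, 0, 0.1, 0, 0, 0, 0],
    [0, 0, 0, 0, 0, 0, 0],
  ],
)

```text
time: 27.98
position: [0.4745, 0.251, 0.3025]
tcp_rot: [0.0, 0.598, 0.801, 0.0]
contact_force: [-0.1, -0.1, 4.6]
opening: 0.0082
```

```bash
python3 -c "
from h import *
feel(6)"
```

```text
t 28.27 g [0.4747 0.251  0.1385] F [-1.17 -0.12  5.39] +- [0.15 0.19 0.29] M [-0.07   0.172 -0.008] op 0.0079
```

Emit:
send_rows(
  increments=[
    [0, 0, 0.1, 0, 0, 0, 0],
    [0, 0, 0, 0, 0, 0, 0],
  ],
)

```text
time: 28.52
position: [0.4748, 0.2516, 0.3023]
tcp_rot: [0.0, 0.598, 0.801, 0.001]
contact_force: [-1.0, 1.5, 8.1]
opening: 0.0077
```

```bash
python3 -c "
from h import *
feel(6)"
```

```text
t 28.82 g [0.4751 0.2518 0.1383] F [-1.02  0.43  8.9 ] +- [0.11 0.18 0.15] M [ 0.071  0.244 -0.02 ] op 0.0083
```

Emit:
send_rows(
  increments=[
    [0, 0, -0.1, 0, 0, 0, 0],
    [0, 0, -0.08, 0, 0, 0, 0],
    [0, 0, 0, 0, 0, 0, 0],
  ],
)

```text
time: 29.2
position: [0.4744, 0.2505, 0.3025]
tcp_rot: [-0.0, 0.598, 0.801, 0.0]
contact_force: [0.4, 1.4, 1.7]
opening: 0.0079
```

```bash
python3 -c "
from h import *
feel(5)"
```

```text
t 29.45 g [0.4744 0.2506 0.1385] F [0.02 0.8  1.87] +- [0.18 0.08 0.26] M [ 0.212 -0.098  0.001] op 0.0079
```

Emit:
send_rows(
  increments=[
    [0, 0, 0, 0, 0, 0, 1.2],
    [0, 0, 0, 0, 0, 0, 2],
    [0, 0, 0, 0, 0, 0, 3],
    [0, 0, 0, 0, 0, 0, 4],
    [0, 0, 0, 0, 0, 0, 5],
    [0, 0, 0, 0, 0, 0, 5],
    [0, 0, 0, 0, 0, 0, 5],
    [0, 0, 0, 0, 0, 0, 5],
  ],
)

```text
time: 30.45
position: [0.4744, 0.2505, 0.3025]
tcp_rot: [0.0, 0.598, 0.801, -0.0]
contact_force: [-0.5, 0.3, -0.4]
opening: 0.0494
```

Run:
```python
from h import *
feel(2)
cv2.imwrite("pics/side13.png",optics.get_image("side"))
a=cv2.resize(cv2.imread("pics/side13.png")[220:310,300:420],None,fx=6,fy=6,interpolation=cv2.INTER_CUBIC)
cv2.imwrite("pics/side13o.png",a)
```

```text
t 30.55 g [0.4744 0.2505 0.1385] F [ 0.08 -0.03  0.28] +- [0.19 0.21 0.07] M [ 0.008 -0.143 -0.007] op 0.0497
```

View pics/side13o.png

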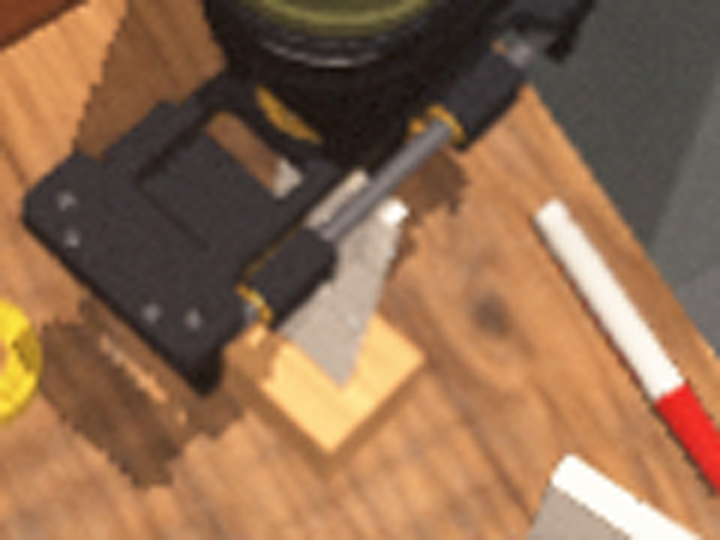

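Emit:
send_rows(
  increments=[
    [0, 0, -0.5, 0, 0, 0, 5],
    [0, 0, -1, 0, 0, 0, 5],
    [0, 0, -2, 0, 0, 0, 5],
    [0, 0, -3, 0, 0, 0, 5],
    [0, 0, -4, 0, 0, 0, 5],
    [0, 0, -5, 0, 0, 0, 5],
    [0, 0, -4, 0, 0, 0, 5],
    [0, 0, 0, 0, 0, 0, 5],
  ],
)

```text
time: 31.6
position: [0.4744, 0.2517, 0.502]
tcp_rot: [0.002, 0.598, 0.801, 0.003]
contact_force: [-0.3, 0.3, -0.3]
opening: 0.0502
```

Emit:
send_rows(
  increments=[
    [-4, 0, 0, 0, 0, 0, 5],
    [-5, 0, 0, 0, 0, 0, 5],
    [-5, 0, 0, 0, 0, 0, 5],
    [-5, 0, 0, 0, 0, 0, 5],
    [-4, 0, 0, 0, 0, 0, 5],
    [0, 0, 0, 0, 0, 0, 5],
    [0, 0, 0, 0, 0, 0, 5],
  ],
)

```text
time: 32.48
position: [0.5393, 0.0309, 0.4974]
tcp_rot: [-0.0, 0.598, 0.802, 0.0]
contact_force: [-0.5, 0.3, 0.0]
opening: 0.0499
```

Run:
```python
from h import *
for n in("side","top"):cv2.imwrite(f"pics/{n}14.png",optics.get_image(n))
feel(2)
C0=np.array([.4745,.2503,.137])
Q=proj("side",cardpts(C0,.287))
a=cv2.resize(cv2.imread("pics/side14.png")[190:310,280:420],None,fx=5,fy=5,interpolation=cv2.INTER_CUBIC)
for q in (Q[:4]-[280,190]+.5)*5-.5: cv2.circle(a,tuple(int(v) for v in q),2,(0,0,255),-1)
cv2.imwrite("pics/side14o.png",a)
a=cv2.resize(cv2.imread("pics/top14.png")[150:250,200:400],None,fx=4,fy=4,interpolation=cv2.INTER_CUBIC)
cv2.imwrite("pics/top14o.png",a)
```

```text
t 32.67 g [0.5393 0.0316 0.3337] F [-0.42  0.1   0.01] +- [0.03 0.1  0.48] M [ 0.001 -0.127  0.012] op 0.0498
```

View pics/side14o.png

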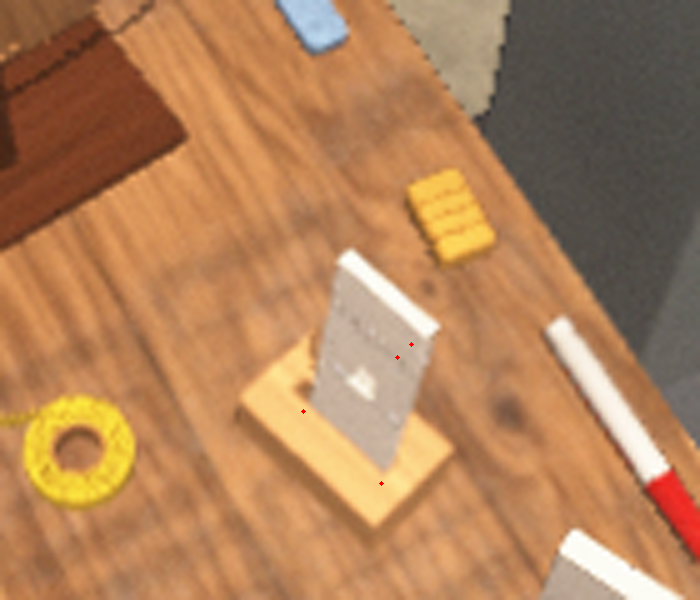

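View pics/top14o.png

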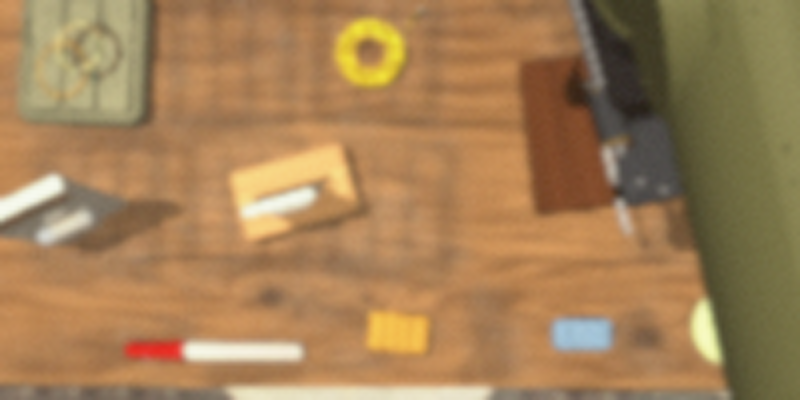

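View pics/side14.png

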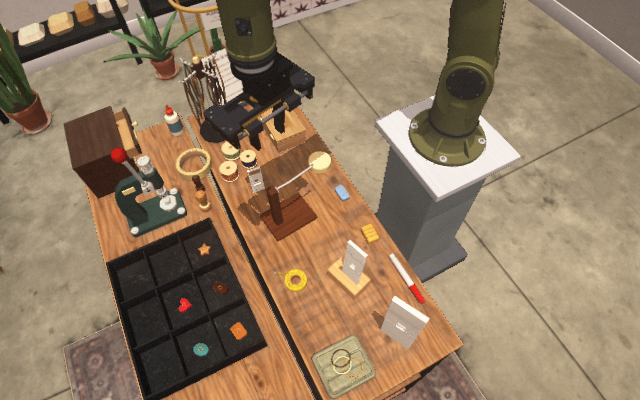

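Run:
```python
from h import *
s=lambda p:((p[0]+.5)/5-.5+280,(p[1]+.5)/5-.5+190)
t=lambda p:((p[0]+.5)/4-.5+200,(p[1]+.5)/4-.5+150)
a=tri(s((437,330)),t((242,212)));b=tri(s((347,252)),t((318,190)))
print(a,b); m=(a[0]+b[0])/2;print("header mid",m,"len",np.linalg.norm(a[0]-b[0]))
X=np.array([np.cos(.287),np.sin(.287)]);d=(m[:2]-[.4745,.2503]);print("along X,Y",d@X,d@[-X[1],X[0]],"lean",d@X/.143)
for n in ("side",): 
    c=s((437,330)); print(onz("side",s((392,291)),.152))
```

```text
(array([0.4501, 0.2716, 0.1503]), np.float64(0.0004807060679864921)) (array([0.4646, 0.2214, 0.1466]), np.float64(0.0021302954543002363))
header mid [0.4573 0.2465 0.1484] len 0.052472148648699334
along X,Y -0.01755127418121358 0.0012180909090407884 lean -0.12273618308540966
[0.458  0.2485 0.152 ]
```

Run:
```python
from h import *
a=optics.get_image("side"); b=cv2.imread("pics/side14.png")
d=cv2.absdiff(a,b)[225:310,320:400]; print("mean diff around card",d.mean(), "bystanders",cv2.absdiff(b,cv2.imread("pics/side0.png"))[170:310,280:300].mean())
print(robot.observe()["time"],robot.observe()["contact_force"])
job.close_job()
```

```text
mean diff around card 1.9158823529411764 bystanders 17.46964285714286
32.725 [-0.7555 -0.9993 -0.9692]
the job is handed in; nothing more can be done
```

The carded charm is off the peg, standing header up in the block's slot and released. I handed the job in at about 32.7 s.

**Removal:** I measured the bent wire as nearly level, veering about 7° toward −y. I eased the card along it with a light grip. Near the tip I raised it until the hole's lower edge just touched the wire, at under 1 N above the card's own weight. I then backed off about 2 mm and slid the hole over the upturned tip. No contact beyond the card's weight (about 0.7 N) showed while it passed. In the last picture taken before I moved sideways, the tip stood clear of the card.

**Placing:** The card went down the slot without touching the sides. It met the floor at the expected height, with a peak push of about 9 N. I eased that off to about 2 N before opening the fingers.

**Last checks:**
- **Lean:** The card leans about 0.12 rad toward the robot, which fits the slack in the slot and is under the 0.25 limit.
- **Depth:** The header top measured 148 mm high where about 152 mm was expected. I put this down to camera error, because I had felt the floor when lowering the card.
- **At rest:** Two side pictures taken a fraction of a second apart show no real change around the card.
- **Bystanders:** By eye the bystanders in view had not moved, but I did not measure them. One comparison labelled "bystanders" gave a large difference; its patch lay over the stand and the arm's shadow, so it says nothing about the bystanders.
- **Clearance:** The arm is clear of everything.

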